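# Put the press tools back into their own receiver cups

### The arm

A 6-joint arm with a two-finger parallel gripper is mounted at the origin on a cart in front of the work surface, level with it; the furniture and walls round the work are solid. World frame = base frame: x ahead of the robot, y to its left, z up, the work surface at z = 0. Lengths are in mm, angles in rad, forces in N, time in s.
With the tool pointing down it reaches from about 275 to 775 mm from the base axis. Payload 14.6 kg.
Tool frame: the origin (TCP) lies where the fingers leave the gripper's body, on its centre line; the fingertips stand 73 mm ahead of it and the grasp point (between the pads) lies 54 mm ahead of it; z points along the fingers, y is the line along which they close (so a half turn about z gives the same grasp; the last joint's range is limited). The gripper opens to 85 mm and grips with 20 to 120 N. Pads are 22 mm wide; open, the fingers measure 114 mm over their backs; the gripper's body (76 mm by 85 mm) begins 54 mm behind the grasp point. The pads swing forward as they close: fully open they stand 13 mm farther back than shut.
Start: joints at [-1.287, 0.263, -0.048, 1.259, 0, 1.415], TCP at [223.043, -475.269, 303.878] pointing down, gripper open.
Joint ranges: [-2.65, 2.65], [-0.89, 1.7], [-1.18, 1.37], [-2.13, 2.11], [-1.35, 1.29], [-3.14, 3.14]. Speed limits (rad/s): [1.89, 1.89, 2.57, 2.79, 3.14, 3.14].

### API

Orientations are given as a unit quaternion [w, x, y, z].
In Python, from rig import env gives the robot as it stands.
- The arm moves only by the tool arm_command, never from a script. Its argument "deltas" is a list of rows, each a list of 7 numbers: the shift along the tool's x, y, z in mm, then the turn, a rotation vector about the tool's x, y, z in rad, then the finger opening in mm, from 0 to 85.4. A call has 1 to 20 rows; each row is the pose to reach, as a shift and turn from the pose commanded when the call began, along the tool's axes at that moment; what a row does not reach only later rows make up. A row lasts 1/10 s, in which the tool goes at most 50 mm and 8.59 degrees, less where a joint would pass 70% of its speed; a pose out of reach is approached as far as the arm can. A call with a gripper value outside its range is refused whole. The fingers move at their own pace and stop on an object; "force" is the grip in N (left out, the last holds). Time passes only in rows, so rows that repeat a pose let the fingers close. It gives the time, the measured TCP pose, the force, the opening and the grip force at its end, in the units of the state.
- env.observe(): the state, without advancing time (a new reading comes with each control period).
- env.get_image(name): name is "side" or "top"; returns a dict with "pixels" (420x560x3 uint8, red, green, blue), "z_map" (420x560 float32, mm along the optical axis (not along the pixel's ray), 0 where there is no reading), "vfov" (degrees; the focal length in pixels is half the picture's height over the tangent of half this angle, whatever the lens; pixels are square), "cx", "cy" (the principal point, pixels), "rvec" (rotation vector, rad) and "tvec" (3), from world to camera coordinates, as OpenCV has them. Camera axes: x right, y down, z forward; pixel columns grow to the right and rows downward; lengths in mm; the calibration is good to about 2 mm. A picture is of the moment at which its call begins.
- env.job_done(): hands the job in; it is judged then, once.
The state is a dict: "t": time; "joint_pos": joint angles; "dq": joint speeds; "effort": joint torques, N m; "position": TCP position; "eef_rot": TCP orientation; "contact_force": force on the tool from outside, world axes, zero at the start; "wrist_torque": the same for the moment, N m; "finger_gap": opening from 0.0 (shut) to 1.0 (fully open); "grip_force": force on a finger pad.
Only numpy, scipy, OpenCV 4.12 (cv2) and the standard library are available. Lean on these libraries where they do the work, as an engineer would, in place of code of your own. Each camera call takes 0.05 s, during which the arm holds its last target. There are 200 camera calls.

### The job

The three steel press tools beside the arbor press have been put away in each other's receiver cups. Put each one home: the large tool in the large cup, the medium tool in the medium cup and the small tool in the small cup, upright and fully down in the pocket; every cup is taken, so park a tool for a moment on the free rubber mat or on clear bench. Leave the cups standing where they are, and do not knock or shove the glue bottle that stands among them.

Things in the scene. Friction and masses are not known exactly. Their poses are not given: they have to be found in the camera images.
- tool_large: the stoutest press tool: turned steel, upright cylinder 41 mm in diameter and 52 mm tall, rounded at the top, flat underside. Origin: centre of the underside, z up. Grip round the body at any yaw. About 0.43 kg. At the start it stands proud on top of the small cup, whose bore it does not enter (underside 28 mm above the bench).
- tool_medium: the slim, tallest press tool: turned steel, upright cylinder 35 mm in diameter and 66 mm tall, rounded at the top, flat underside. Origin: centre of the underside, z up. Grip round the body at any yaw. About 0.4 kg. At the start it stands loosely in the large cup (underside 24 mm above the bench).
- tool_small: the shortest press tool: turned steel, upright cylinder 30 mm in diameter and 36 mm tall, rounded at the top, flat underside. Origin: centre of the underside, z up. Grip round the body at any yaw; 24 mm of it stand above the cup. About 0.17 kg. At the start it stands loosely in the medium cup (underside 20 mm above the bench).
- cup_large: largest receiver cup: loose turned steel block, round, 74 mm across the foot, 36 mm tall, bored 44.5 mm from above for the large tool. The pocket is 12 mm deep (a tool at home has its underside 24 mm above the cup's underside), its mouth chamfered 3 mm. Origin: centre of the underside, z up. Upright on the bench, about 0.75 kg. At the start the medium tool stands in it.
- cup_medium: middle-sized receiver cup: loose turned steel block, round, 62 mm across the foot, 32 mm tall, bored 39 mm from above for the medium tool. The pocket is 12 mm deep (a tool at home has its underside 20 mm above the cup's underside), its mouth chamfered 2 mm. Origin: centre of the underside, z up. Upright on the bench, about 0.5 kg. At the start the small tool stands in it.
- cup_small: smallest receiver cup: loose turned steel block, round, 50 mm across the foot, 28 mm tall, bored 34 mm from above for the small tool. The pocket is 12 mm deep (a tool at home has its underside 16 mm above the cup's underside), its mouth chamfered 1.5 mm. Origin: centre of the underside, z up. Upright on the bench, about 0.3 kg. At the start the large tool stands on top of it and hides the bore.
- mat: square black rubber mat, 90 x 90 mm, 3 mm thick, fixed flat on the bench among the cups, empty: a free place to park a tool. Origin: centre of its underside, z up. (Beyond the cups, on the far right, a shelf of bins overhangs the bench, never nearer than 70 mm to the middle of a cup or of the mat; in front stands an open bin 64 mm tall.)
- bottle: small red bottle of retaining compound with a pointed white cap, 29 x 40 mm and 134 mm tall, loose, light (0.07 kg), standing upright among the cups; not to be moved or knocked over. Origin: centre of its underside, z up.
- arbor_press: maroon arbor press, fixed at the back left of the cups, not to be used: 240 mm tall on a 143 x 123 mm base. Its lever slopes up along its right side and ends in a black knob near x 0.48, y -0.02, z 0.29; keep the arm and gripper clear of it, and swing in nearer the robot or above 0.35 m. Origin: under its column, on the bench.
There are look-alikes about, which are no part of the job. Leave any turquoise look-alike of the tool_large alone.

How it is judged (in metres and radians):
At the end, for the whole second after the job is handed in: Each tool stands in the cup of its own size: axis within 6 mm of the cup's axis, underside within 3 mm of the pocket floor, upright within 0.1 rad, at rest; the cups stand upright on the bench (horizontal distance between tool_large and cup_large below 0.006 m and z of tool_large in the frame of cup_large between 0.021 and 0.027 m and angle between each of tool_large, cup_large, tool_medium, cup_medium, tool_small, cup_small's own z axis and vertical below 0.1 rad and height (world z) of each of cup_large, cup_medium, cup_small below 0.006 m and linear speed of each of tool_large, tool_medium, tool_small below 0.02 m/s and horizontal distance between tool_medium and cup_medium below 0.006 m and z of tool_medium in the frame of cup_medium between 0.017 and 0.023 m and horizontal distance between tool_small and cup_small below 0.006 m and z of tool_small in the frame of cup_small between 0.013 and 0.019 m); the robot touches nothing.
It fails at once if a cup is shoved more than 40 mm from where it stood (distance of any of cup_large, cup_medium, cup_small from where it was at the start of the episode above 0.04 m).
It fails at once if the glue bottle is knocked over or shoved more than 30 mm (angle between bottle's own z axis and vertical above 0.4 rad or distance of bottle from where it was at the start of the episode above 0.03 m).
It also fails if it takes over 112 s, if anything falls off the work surface, if the arm or the gripper's body presses on something with over 40 N, if the wrist force passes 120 N, or if a joint passes its speed limit or range.

## Working session

There is one attempt and no reset: what is moved stays moved. The work goes in short steps, Python scripts to look and compute and a tool call to move; the robot and the scene stay as the last step left them, time stands still between calls to the robot, and variables do not carry over. Pictures are saved under pics/ and viewed, at most 14 in all, crops included, and the job is handed in when it is done.

Besides the shell and the picture viewer there is one more tool, called after "Call:" by a JSON object that holds its "fn" and its "kwargs", one argument or row to a line. arm_command: Moves the arm, as the interface text tells. Its arguments: {"type":"object","properties":{"deltas":{"type":"array"},"force":{"type":"number"}},"required":["deltas"]}

```bash
mkdir -p pics; cat > h.py <<'E'
import numpy as np,cv2
from rig import env
def snap(n,tag):
    d=env.get_image(n); np.savez(f'{tag}.npz',**d); cv2.imwrite(f'pics/{tag}.png',d['pixels'][:,:,::-1]); return d
def cam(d):
    f=d['pixels'].shape[0]/2/np.tan(np.radians(float(d['vfov']))/2)
    R=cv2.Rodrigues(np.array(d['rvec'],float))[0]; return f,R,np.array(d['tvec'],float).ravel()
def pts(d):
    f,R,t=cam(d); z=d['z_map']; v,u=np.mgrid[:z.shape[0],:z.shape[1]]
    P=np.stack([(u-float(d['cx']))/f*z,(v-float(d['cy']))/f*z,z],-1)
    return (P-t)@R
def ray(d,u,v,z):
    f,R,t=cam(d); c=-R.T@t; r=R.T@np.array([(u-float(d['cx']))/f,(v-float(d['cy']))/f,1]); return c+r*(z-c[2])/r[2]
E
python3 - <<'E'
from h import *
for n in('top','side'):
    d=snap(n,n+'0'); f,R,t=cam(d); print(n,f,-R.T@t,R[2])
s=env.observe(); print(s)
E
```

```text
top 387.66357888033383 [ 403.15050071 -314.8024559   917.42250907] [ 0.04382875 -0.00577931 -0.99902234]
side 385.27308073098675 [ 937.6608075  -445.7334022   733.43686436] [-0.56000507  0.17606583 -0.80956479]
{'t': 0.1, 'joint_pos': array([-1.28728356e+00,  2.63471667e-01, -4.88545028e-02,  1.25939206e+00,
        1.60301657e-05,  1.41548885e+00]), 'dq': array([-0.00089728, -0.00132212,  0.00218832, -0.00046087, -0.00221723,
        0.00022114]), 'effort': array([ 3.37207392e-03, -6.38576889e+01,  3.85062110e+01,  9.92113928e-03,
       -4.31576439e-05, -1.75741422e-05]), 'position': array([ 223.00472984, -475.09646966,  303.48188811]), 'eef_rot': array([-4.60519367e-04,  9.76025905e-01,  2.17653898e-01, -2.15294315e-05]), 'contact_force': array([ 0.22865273, -0.31882537, -0.08907867]), 'wrist_torque': array([-0.00497535,  0.01051847, -0.03997434]), 'grip_force': 0.0, 'finger_gap': 1.0049224039292546}
```

View pics/top0.png

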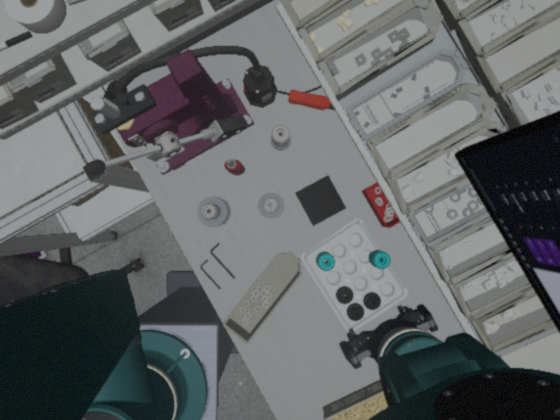

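View pics/side0.png

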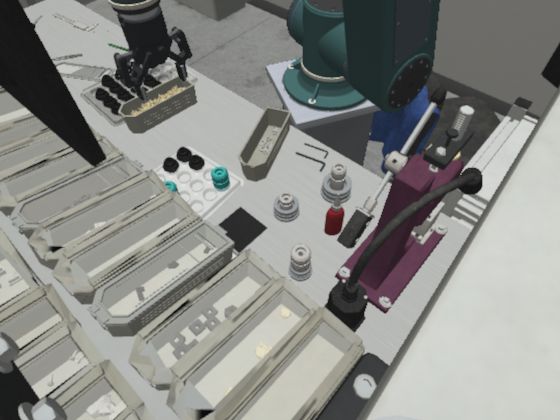

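Top view: cup_large with the medium tool is at (212,210), cup_medium with the small tool at (271,205), and cup_small with the large tool at (281,136). The bottle is at (234,166) and the mat at (320,200). Turquoise look-alikes are in the tray at (325,261) and (379,259). Side view: the same items are at (337,180), (286,206), (300,262), (335,220) and (242,229). The lamp is at (345,300) and the lever knob near (355,228).

```bash
python3 - <<'E'
from h import *
T=dict(np.load('top0.npz'));S=dict(np.load('side0.npz'))
a=cv2.resize(T['pixels'][100:250,180:360],None,fx=4,fy=4,interpolation=2)
b=cv2.resize(S['pixels'][150:290,220:400],None,fx=4,fy=4,interpolation=2)
cv2.imwrite('pics/ct.png',a[:,:,::-1]);cv2.imwrite('pics/cs.png',b[:,:,::-1])
P=pts(T);Q=pts(S)
for n,u,v in [('cl',212,210),('cm',271,205),('cs',281,136),('bot',234,166),('mat',320,200),('knob',97,168)]: print(n,P[v,u].round(1))
allp=np.vstack([P[T['z_map']>0],Q[S['z_map']>0]])
# height slices: circle from points per band
for n,u,v in [('cl',212,210),('cm',271,205),('cs',281,136),('bot',234,166)]:
    c=P[v,u][:2]
    for nm,A in(('T',P[T['z_map']>0]),('S',Q[S['z_map']>0])):
        m=A[np.hypot(*(A[:,:2]-c).T)<45]
        h=np.histogram(m[:,2],bins=np.arange(-6,142,4)); print(n,nm,m[:,2].max().round(1),h[0])
E
```

```text
cl [ 415.6 -160.6   82.8]
cm [ 428.9 -285.    12.4]
cs [ 591.5 -307.6   12. ]
bot [ 509.3 -208.5   95.1]
mat [ 441.6 -400.5    1.4]
knob [478.5 -17.3 301.4]
cl T 92.1 [ 54 271  44  50   7  10  14  55  18  94 290  30   6   7   4   4  10   3
   6   2  15  37  53  61  28   0   0   0   0   0   0   0   0   0   0   0]
cl S 90.4 [ 52 178  30  44  30  25  37  34  45 115 171  16  17  12  17  16  26  10
  16  19  22  41  51  57   1   0   0   0   0   0   0   0   0   0   0   0]
cm T 58.3 [ 79 447  75  42  13  17  60   5  48 195  16   2  10  36  39  39   1   0
   0   0   0   0   0   0   0   0   0   0   0   0   0   0   0   0   0   0]
cm S 57.0 [112 248  45  49  18  42  30  41  98 114  20  14  26  37  51  21   0   0
   0   0   0   0   0   0   0   0   0   0   0   0   0   0   0   0   0   0]
cs T 82.9 [113 524  57  34   6   7   5   9  27   7   7   7   6   6   7  13   5   6
  14  52  85 105   1   0   0   0   0   0   0   0   0   0   0   0   0   0]
cs S 81.0 [166 424  38  46  30   9  20  39  40  13  22  16  18  18  18  28  17  25
  38  58  94 111   0   0   0   0   0   0   0   0   0   0   0   0   0   0]
bot T 135.4 [148 651  72   3   4   1   3   3   4   7   4   2   4   5   5   5   5   8
  13  17  29  38   8   1   3  17  20   4   7   4   5   2   4   3   3   3]
bot S 133.0 [138 441  14  16  19  18  18  17  18  17  18  15  19  23  14  21  18  25
  29  23  41  38   8  11  10  24  14  11  10  10   7   6   4   7   5   0]
```

View pics/ct.png

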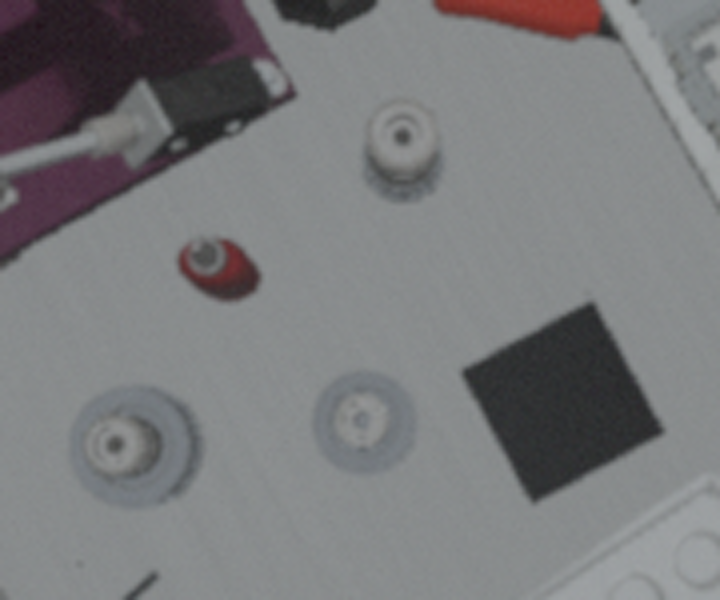

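View pics/cs.png

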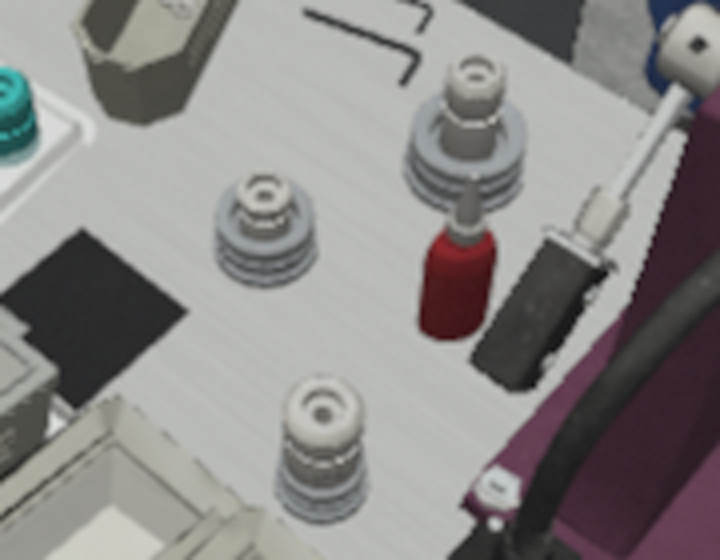

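The crops confirm the choice: plain steel tools in round cups, with the turquoise ones left in the tray. Top dimples are at about these pixels:

| Tool | Top view | Side view |
|---|---|---|
| Large | (280.5,133.9) | (300.4,252.6) |
| Medium | (208.6,210.6) | (338.6,167.6) |
| Small | (270.1,204.4) | (285.6,198.6) |

I'll triangulate these and fit the cups from depth.

```bash
cat >> h.py <<'E'
def tri(T,S,a,b):
    M=[]
    for d in(T,S):
        f,R,t=cam(d);K=np.array([[f,0,float(d['cx'])],[0,f,float(d['cy'])],[0,0,1]]);M.append(K@np.c_[R,t])
    X=cv2.triangulatePoints(M[0],M[1],np.array(a,float).reshape(2,1),np.array(b,float).reshape(2,1)).ravel();X=X[:3]/X[3]
    e=[np.hypot(*((m@np.r_[X,1])[:2]/(m@np.r_[X,1])[2]-p)) for m,p in zip(M,(a,b))]
    return X.round(1),np.round(e,2)
def cyl(A,c,r,z0,z1,w=6):
    """circle centre of known radius r from wall points of both clouds"""
    from scipy.optimize import least_squares
    c=np.array(c,float)
    for _ in range(4):
        d=np.hypot(*(A[:,:2]-c).T); m=A[(abs(d-r)<w)&(A[:,2]>z0)&(A[:,2]<z1)]
        c=least_squares(lambda p:np.hypot(*(m[:,:2]-p).T)-r,c,loss='soft_l1').x
    return c.round(1),len(m)
E
python3 - <<'E'
from h import *
T=dict(np.load('top0.npz'));S=dict(np.load('side0.npz'))
for n,a,b in[('L',(280.5,133.9),(300.4,252.6)),('M',(208.6,210.6),(338.6,167.6)),('S',(270.1,204.4),(285.6,198.6))]: print(n,tri(T,S,a,b))
P=pts(T);Q=pts(S);PT=P[T['z_map']>0];QS=Q[S['z_map']>0]
for n,c,r,z,R,ht in[('cl',(420,-163),37,(26,39),20,36),('cm',(432,-285),31,(22,35),20,32),('cs',(588,-305),25,(6,26),20,28)]:
    print(n,'T',cyl(PT,c,r,*z),'S',cyl(QS,c,r,*z))
    for nm,A in(('T',PT),('S',QS)):
        m=A[(np.hypot(*(A[:,:2]-np.array(c)).T)<r+9)&(A[:,2]>ht-2.5)&(A[:,2]<ht+4)]
        print('  rim',nm,len(m),'z',np.median(m[:,2]).round(1),cv2.minEnclosingCircle(m[:,:2].astype(np.float32)))
for nm,A in(('T',PT),('S',QS)):
    print('toolL',nm,cyl(A,(588,-305),20.5,40,70),'toolM',cyl(A,(420,-163),17.5,50,80),'toolS',cyl(A,(430,-285),15,36,50),'bot',cyl(A,(509,-208),17,20,80))
m=(T['pixels'].max(2)<75);mm=np.zeros_like(m);mm[170:230,290:350]=1;q=P[m&mm];print('mat',np.median(q,0),q.min(0),q.max(0))
for c in[(432,-285),(588,-305),(441,-400)]:
    d=np.hypot(*(PT[:,:2]-c).T);q=(PT[:,2]>25)&(d<130)&(d>45);j=np.where(q)[0][np.argsort(d[q])[:400]];print(c,PT[j[::60]].round(0).tolist())
print('lever end',P[125,232],P[112,240])
E
```

```text
L (array([ 584.4, -306.1,   70. ]), array([0.39, 0.45]))
M (array([ 414.6, -152.9,   85.4]), array([0.44, 0.43]))
S (array([ 429.4, -284. ,   45.7]), array([0.07, 0.07]))
cl T (array([ 420.8, -159.1]), 178) S (array([ 410.8, -155.6]), 150)
  rim T 350 z 36.0 ((412.91986083984375, -152.84678649902344), 34.232139587402344)
  rim S 209 z 34.9 ((417.81689453125, -151.73475646972656), 34.021018981933594)
cm T (array([ 436.2, -286.7]), 130) S (array([ 426.3, -283.2]), 143)
  rim T 234 z 31.5 ((427.5580139160156, -285.01007080078125), 28.329992294311523)
  rim S 153 z 30.8 ((432.4757080078125, -283.3048095703125), 28.81574821472168)
cs T (array([ 586.8, -307.1]), 60) S (array([ 584.2, -303.8]), 144)
  rim T 34 z 27.4 ((581.5101318359375, -307.77435302734375), 21.934486389160156)
  rim S 53 z 27.5 ((588.455078125, -305.6505432128906), 21.806644439697266)
toolL T (array([ 584.3, -307.2]), 41) toolM (array([ 420.2, -164.2]), 31) toolS (array([ 436.7, -286.9]), 29) bot (array([ 516.1, -204.8]), 130)
toolL S (array([ 586. , -305.1]), 136) toolM (array([ 415.9, -150.7]), 127) toolS (array([ 431.5, -283.5]), 63) bot (array([ 514.6, -202.6]), 323)
mat [ 441.3998304  -400.48414212    2.70253415] [ 384.85722705 -457.85828919   -2.46456965] [ 498.72110421 -314.8024559   917.42250907]
(432, -285) [[503.0, -219.0, 54.0], [501.0, -210.0, 73.0], [435.0, -179.0, 37.0], [509.0, -207.0, 101.0], [501.0, -197.0, 72.0], [322.0, -320.0, 64.0], [401.0, -172.0, 34.0]]
(588, -305) [[597.0, -239.0, 106.0], [592.0, -225.0, 118.0], [591.0, -219.0, 121.0], [666.0, -264.0, 40.0], [672.0, -272.0, 73.0], [592.0, -214.0, 126.0], [668.0, -258.0, 84.0]]
(441, -400) [[431.0, -313.0, 30.0], [494.0, -485.0, 166.0], [428.0, -298.0, 54.0], [475.0, -499.0, 213.0], [485.0, -497.0, 154.0], [479.0, -501.0, 155.0], [471.0, -505.0, 155.0]]
lever end [ 588.47534171 -208.50232667  133.02261394] [ 646.26593966 -211.44168498   18.89414008]
```

Call:
{"fn": "arm_command", "kwargs": {
  "deltas": [
    [10,-3,0,0,0,-0.05,85],
    [35,-11,0,0,0,-0.15,85],
    [65,-20,0,0,0,-0.28,85],
    [95,-29,0,0,0,-0.41,85],
    [125,-38,0,0,0,-0.54,85],
    [155,-47,10,0,0,-0.67,85],
    [185,-57,25,0,0,-0.8,85],
    [215,-66,45,0,0,-0.92,85],
    [240,-74,65,0,0,-1.02,85],
    [258,-79,82,0,0,-1.09,85],
    [268,-82,95,0,0,-1.132,85],
    [270.8,-83,100,0,0,-1.132,85],
    [270.8,-83,100,0,0,-1.132,85],
    [270.8,-83,100,0,0,-1.132,85]
  ],
  "force": 40
}}

```text
t: 1.5
position: [432.7, -285.6, 204.4]
eef_rot: [0.0, 0.708, 0.707, -0.0]
contact_force: [-0.4, 1.1, 0.0]
finger_gap: 0.995
grip_force: 0.0
```

```bash
python3 - <<'E'
from h import *
T=snap('top','t1');S=snap('side','s1')
a=cv2.resize(T['pixels'][130:270,180:340],None,fx=2.4,fy=2.4,interpolation=2)
b=cv2.resize(S['pixels'][110:250,200:360],None,fx=2.4,fy=2.4,interpolation=2)
cv2.imwrite('pics/c1.png',np.hstack([a,b])[:,:,::-1])
s=env.observe();print(s['t'],s['position'],s['eef_rot'],s['joint_pos'])
E
```

```text
1.6 [ 432.77343883 -285.71183529  204.55081161] [ 5.18901811e-04  7.07595668e-01  7.06617366e-01 -7.76034223e-06] [-7.40706706e-01  3.03288249e-01 -2.69643030e-01  9.96829017e-01
 -6.25874006e-05  8.31473116e-01]
```

View pics/c1.png

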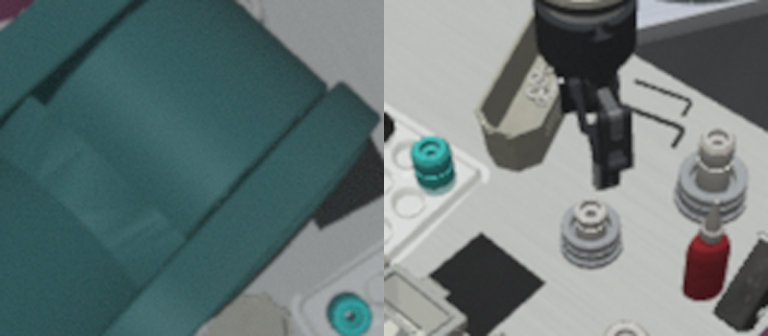

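Crop, left (top camera): the arm hides the spot. Right (side camera): the open gripper hovers above the small tool, with the near fingertip at about full-frame (293,187) and the small tool's top at (286,199). I'll check the side camera against the known finger pose.

```bash
python3 - <<'E'
from h import *
S=dict(np.load('s1.npz'));Q=pts(S)
m=(S['z_map']>0);A=Q[m]
b=A[(abs(A[:,0]-480)<40)&(abs(A[:,1]+285)<30)&(A[:,2]>125)&(A[:,2]<190)]
for z in range(125,190,8):
    q=b[(b[:,2]>=z)&(b[:,2]<z+8)]
    if len(q)>3: print(z,len(q),np.percentile(q[:,0],[5,50,95]).round(1),np.percentile(q[:,1],[5,95]).round(1))
def pr(d,X):
    f,R,t=cam(d);p=R@X+t;return (f*p[0]/p[2]+float(d['cx']),f*p[1]/p[2]+float(d['cy']))
for x in (42.5,57): print(np.round(pr(S,np.array([432.8+x,-285.7,145.])),1))
E
```

```text
141 5 [481.9 483.  483.9] [-293.4 -278.2]
149 21 [477.9 484.6 490. ] [-295.9 -274.7]
157 30 [479.5 489.1 490.9] [-295.5 -277. ]
165 22 [478.8 489.7 491.5] [-295.8 -279.6]
173 7 [478.2 483.6 489.3] [-295.6 -292.4]
[291.4 185.4]
[293.8 190.8]
```

Call:
{"fn": "arm_command", "kwargs": {
  "deltas": [
    [1,0,15,0,0,0,85],
    [1.5,-0.5,40,0,0,0,75],
    [1.5,-0.5,65,0,0,0,70],
    [1.5,-0.5,82,0,0,0,70],
    [1.5,-0.5,91,0,0,0,70],
    [1.5,-0.5,94.5,0,0,0,60],
    [1.5,-0.5,94.5,0,0,0,50],
    [1.5,-0.5,94.5,0,0,0,42],
    [1.5,-0.5,94.5,0,0,0,36],
    [1.5,-0.5,94.5,0,0,0,32],
    [1.5,-0.5,94.5,0,0,0,28],
    [1.5,-0.5,94.5,0,0,0,24],
    [1.5,-0.5,94.5,0,0,0,20],
    [1.5,-0.5,94.5,0,0,0,20],
    [1.5,-0.5,94.5,0,0,0,20]
  ],
  "force": 40
}}

```text
t: 3.1
position: [432.4, -283.7, 110.0]
eef_rot: [0.0, 0.707, 0.707, -0.0]
contact_force: [-3.2, 1.1, 10.4]
finger_gap: 0.33
grip_force: 38.8
```

```bash
python3 - <<'E'
from h import *
S=snap('side','s2')
cv2.imwrite('pics/c2.png',cv2.resize(S['pixels'][130:240,220:360],None,fx=4,fy=4,interpolation=2)[:,:,::-1])
s=env.observe();print(s['t'],s['position'],s['contact_force'],s['finger_gap'],s['grip_force'])
E
```

```text
3.15 [ 432.39969825 -283.67909439  109.97826271] [-3.48533474  1.05560458  9.4904622 ] 0.32586556701786623 38.794954330078326
```

View pics/c2.png

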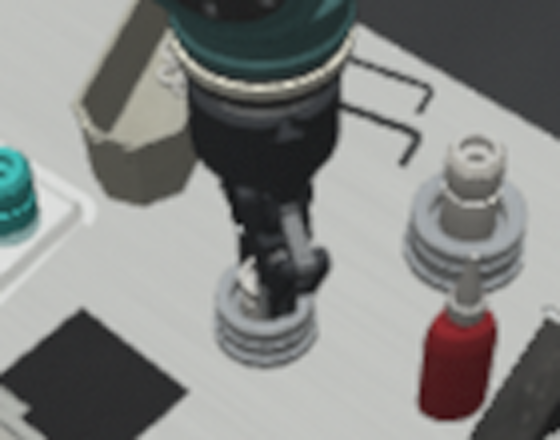

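Crop: the fingers are closed on the small tool at about (265,285), and the cup stays in place. I'll lift with a firmer grip.

Call:
{"fn": "arm_command", "kwargs": {
  "deltas": [
    [0,0,0,0,0,0,20],
    [0,0,0,0,0,0,20],
    [0,0,-3,0,0,0,20],
    [0,0,-8,0,0,0,20],
    [0,0,-16,0,0,0,20],
    [0,0,-28,0,0,0,20],
    [0,0,-42,0,0,0,20],
    [0,0,-56,0,0,0,20],
    [0,0,-65,0,0,0,20],
    [0,0,-70,0,0,0,20],
    [0,0,-70,0,0,0,20]
  ],
  "force": 60
}}

```text
t: 4.25
position: [432.6, -283.7, 179.9]
eef_rot: [0.0, 0.707, 0.707, 0.0]
contact_force: [0.1, -0.3, -2.0]
finger_gap: 0.318
grip_force: 59.2
```

```bash
python3 - <<'E'
from h import *
S=snap('side','s3');Q=pts(S);A=Q[S['z_map']>0]
cv2.imwrite('pics/c3.png',cv2.resize(S['pixels'][110:240,220:360],None,fx=4,fy=4,interpolation=2)[:,:,::-1])
s=env.observe();print(s['t'],s['position'],s['contact_force'],s['finger_gap'],s['grip_force'])
for n,c,r,z in[('cl',(417,-153),37,(22,39)),('cm',(432,-285),31,(4,35)),('cs',(588,-305),25,(4,26))]: print(n,cyl(A,c,r,*z))
E
```

```text
4.3 [ 432.42107427 -283.59856206  179.33585281] [-0.31319119 -0.19793847 -1.30160096] 0.3186236625496346 59.199168408085825
cl (array([ 411.8, -149. ]), 181)
cm (array([ 427.6, -282. ]), 283)
cs (array([ 584.5, -304. ]), 160)
```

View pics/c3.png

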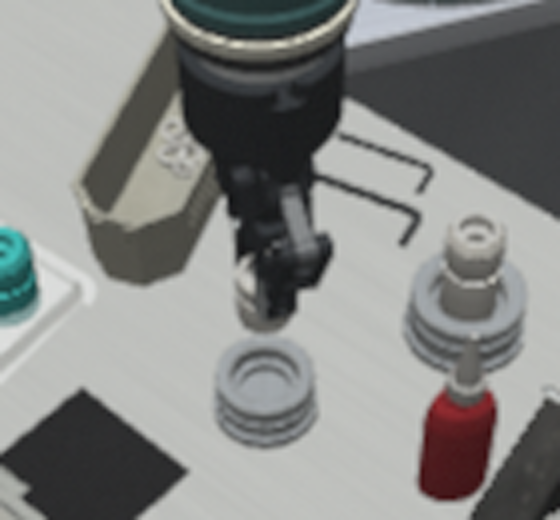

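Crop: the small tool is lifted, the medium cup at (265,390) is empty and upright, and nothing else has moved. Next I measure the tool offset in the grip and the cup centres from the bore and rim.

```bash
python3 - <<'E'
from h import *
S=dict(np.load('s3.npz'));Q=pts(S);A=Q[S['z_map']>0]
b=A[(abs(A[:,0]-435)<40)&(abs(A[:,1]+284)<40)&(A[:,2]>70)&(A[:,2]<125)]
for z in range(70,125,6):
    q=b[(b[:,2]>=z)&(b[:,2]<z+6)]
    if len(q)>2: print(z,len(q),np.percentile(q[:,0],[2,50,98]).round(1),np.percentile(q[:,1],[2,98]).round(1))
print(cyl(b,(432.5,-284),15,85,110,8))
f,R,t=cam(S);print(R.round(2))
def pr(X): p=R@X+t;return (f*p[0]/p[2]+float(S['cx']),f*p[1]/p[2]+float(S['cy']))
for y in(-15,15): print('expected tool edges px crop',[(np.array(pr(np.array([432.5,-283.6+y,z])))-[220,110])*4 for z in(90,105)])
E
```

```text
88 20 [436.2 447.2 449.6] [-298.1 -275.3]
94 17 [438.1 447.3 449.3] [-297.9 -275.1]
100 9 [436.6 442.7 445.7] [-298.  -292.3]
106 12 [436.5 443.2 455.6] [-297.9 -289.1]
112 27 [417.1 444.6 461. ] [-297.9 -273. ]
118 60 [419.7 441.2 461.8] [-297.9 -273. ]
124 6 [422.2 442.  461.5] [-293.9 -276.8]
(array([ 434.1, -283.3]), 55)
[[ 0.32  0.95 -0.02]
 [ 0.76 -0.27 -0.59]
 [-0.56  0.18 -0.81]]
expected tool edges px crop [array([237.04019831, 315.43254824]), array([236.25188985, 297.52085841])]
expected tool edges px crop [array([289.62736817, 301.13840917]), array([289.62020131, 283.13074519])]
```

```bash
cat >> h.py <<'E'
from scipy.ndimage import map_coordinates,gaussian_filter
from scipy.optimize import minimize
def proj(d,X):
    f,R,t=cam(d);p=X@R.T+t;return f*p[:,0]/p[:,2]+float(d['cx']),f*p[:,1]/p[:,2]+float(d['cy'])
def circfit(d,c0,circles,span=8,side=None):
    """grid search: centre maximising mean normalised gradient along given circles [(r,z)]; half visible arcs only if side"""
    g=gaussian_filter(cv2.cvtColor(d['pixels'],cv2.COLOR_RGB2GRAY).astype(float),.7)
    G=np.hypot(*np.gradient(g)); a=np.linspace(0,2*np.pi,180,endpoint=False)
    f,R,t=cam(d);cp=-R.T@t; best=None
    def sc(p):
        s=0
        for r,z,vis in circles:
            aa=a
            if vis:
                th=np.arctan2(cp[1]-p[1],cp[0]-p[0]); aa=th+np.linspace(-1.3,1.3,90)
            X=np.c_[p[0]+r*np.cos(aa),p[1]+r*np.sin(aa),np.full(aa.size,z)]
            u,v=proj(d,X); s+=np.minimum(map_coordinates(G,[v,u],order=1),25).mean()
        return s
    g1=np.arange(-span,span+.1,.5)
    L=[(sc((c0[0]+i,c0[1]+j)),c0[0]+i,c0[1]+j) for i in g1 for j in g1]
    L.sort(reverse=True); return np.round(L[0],1), np.round(np.mean(L[:8],0),1)
E
python3 - <<'E'
from h import *
S0=dict(np.load('side0.npz'));T0=dict(np.load('top0.npz'));S3=dict(np.load('s3.npz'))
C={'cl':((417,-152),36,37,22.25,3),'cm':((431,-284),32,31,19.5,2),'cs':((586,-305),28,25,17,1.5)}
for n,(c,h,r,b,ch) in C.items():
    for nm,d in(('S0',S0),('S3',S3),('T0',T0)):
        print(n,nm,'foot',circfit(d,c,[(r,0,nm!='T0')]), 'bore',circfit(d,c,[(b+ch,h,0),(b,h-ch,0)]) if n=='cm' and nm=='S3' else '')
for n,r,z,c in[('L',20.5,28,(586,-305))]: print(n,circfit(S0,c,[(r,z,1)]))
E
```

```text
cl S0 foot (array([  21.5,  417. , -152.5]), array([  21.4,  417.1, -152.3])) bore 
cl S3 foot (array([  21.9,  417.5, -152.5]), array([  21.7,  417.3, -152.4])) bore 
cl T0 foot (array([   7.2,  413.5, -150. ]), array([   7.2,  413.8, -149.8])) bore 
cm S0 foot (array([  24.4,  431.5, -284. ]), array([  24.3,  431.4, -284.1])) bore 
cm S3 foot (array([  24.6,  431.5, -284. ]), array([  24.5,  431.4, -284.1])) bore (array([  30.9,  438.5, -287. ]), array([  30.8,  438.7, -286.8]))
cm T0 foot (array([   5.9,  429. , -284. ]), array([   5.8,  428.8, -284. ])) bore 
cs S0 foot (array([  23.1,  587.5, -306. ]), array([  22.9,  587.2, -306.1])) bore 
cs S3 foot (array([  23.3,  587.5, -306. ]), array([  23.2,  587.4, -306.2])) bore 
cs T0 foot (array([   8.2,  585.5, -305.5]), array([   8.1,  585.4, -305.6])) bore 
L (array([  20. ,  583.5, -305.5]), array([  19.8,  583.8, -305.5]))
```

The side camera agrees with the gripper (tool edge within 0.5 mm), so I trust its foot fits: cl (417.3,-152.4), cm (431.5,-284), cs (587.4,-306.1). The top camera reads about 2.5 mm low in x. I'll park the small tool on the mat at (436,-385).

Call:
{"fn": "arm_command", "kwargs": {
  "deltas": [
    [-8,0,0,0,0,0,20],
    [-25,1,0,0,0,0,20],
    [-48,2,5,0,0,0,20],
    [-72,3,15,0,0,0,20],
    [-90,3.6,30,0,0,0,20],
    [-100,3.6,48,0,0,0,20],
    [-101,3.6,64,0,0,0,20],
    [-101,3.6,76,0,0,0,20],
    [-101,3.6,82,0,0,0,20],
    [-101,3.6,85,0,0,0,20],
    [-101,3.6,86.5,0,0,0,20],
    [-101,3.6,86.5,0,0,0,20],
    [-101,3.6,86.5,0,0,0,32],
    [-101,3.6,86.5,0,0,0,40],
    [-101,3.6,86.5,0,0,0,50],
    [-101,3.6,86.5,0,0,0,60],
    [-101,3.6,84,0,0,0,70],
    [-101,3.6,60,0,0,0,85],
    [-101,3.6,25,0,0,0,85],
    [-101,3.6,-5,0,0,0,85]
  ]
}}

```text
t: 6.3
position: [436.0, -384.5, 186.0]
eef_rot: [0.0, 0.707, 0.707, -0.0]
contact_force: [-0.1, -0.2, -0.4]
finger_gap: 0.996
grip_force: 0.0
```

```bash
python3 - <<'E'
from h import *
S=snap('side','s4');T=snap('top','t4')
s=env.observe();print(s['t'],s['position'],s['contact_force'])
print(circfit(S,(436,-385),[(15,3,1)]))
print('cm',circfit(S,(431,-284),[(31,0,1)]),'cl',circfit(S,(417,-152),[(37,0,1)]))
Q=pts(S);A=Q[S['z_map']>0];b=A[(np.hypot(A[:,0]-436,A[:,1]+385)<22)];print(np.percentile(b[:,2],[50,98]))
# medium tool axis: rays of top dimple and belt from S
print('toolM S cyl',cyl(A,(417,-152),17.5,50,80)); print(ray(S,338.6,167.6,90))
E
```

```text
6.4 [ 437.03611344 -385.72230522  188.31375945] [-0.06583536 -0.13015156  0.35461527]
(array([  21.6,  428. , -384. ]), array([  21.3,  428. , -384.8]))
cm (array([  24.7,  432. , -284. ]), array([  24.6,  431.4, -284.1])) cl (array([  22.1,  417.5, -152.5]), array([  21.9,  417.4, -152.4]))
[ 22.56658199 218.37746146]
toolM S cyl (array([ 416. , -150.9]), 129)
[ 418.43070912 -154.01741991   90.        ]
```

Call:
{"fn": "arm_command", "kwargs": {
  "deltas": [
    [0,0,-15,0,0,0,85],
    [8,-1,-28,0,0,0,85],
    [25,-3,-32,0,0,0,85],
    [50,-5,-32,0,0,0,85],
    [80,-8,-32,0,0,0,85],
    [110,-10,-32,0,0,0,85],
    [140,-12,-32,0,0,0,85],
    [170,-15,-32,0,0,0,85],
    [198,-17,-32,0,0,0,85],
    [218,-19,-30,0,0,0,85],
    [229,-19,-15,0,0,0,85],
    [232,-19,5,0,0,0,85],
    [232,-19,25,0,0,0,75],
    [232,-19,45,0,0,0,70],
    [232,-19,58,0,0,0,70],
    [232,-19,64,0,0,0,65],
    [232,-19,66,0,0,0,60],
    [232,-19,66,0,0,0,50],
    [232,-19,66,0,0,0,44],
    [232,-19,66,0,0,0,40]
  ],
  "force": 40
}}

```text
t: 8.4
position: [417.2, -152.7, 118.9]
eef_rot: [0.0, 0.707, 0.707, 0.0]
contact_force: [0.5, -0.6, -0.1]
finger_gap: 0.464
grip_force: 0.0
```

Call:
{"fn": "arm_command", "kwargs": {
  "deltas": [
    [0,0,0,0,0,0,37],
    [0,0,0,0,0,0,34],
    [0,0,0,0,0,0,30],
    [0,0,0,0,0,0,26],
    [0,0,0,0,0,0,26],
    [0,0,0,0,0,0,26]
  ],
  "force": 60
}}

```text
t: 9.0
position: [416.6, -152.5, 118.6]
eef_rot: [-0.0, 0.707, 0.707, -0.0]
contact_force: [-5.6, 0.0, 10.6]
finger_gap: 0.38
grip_force: 58.6
```

```bash
python3 - <<'E'
from h import *
S=snap('side','s5');T=snap('top','t5')
s=env.observe();print(s['t'],s['position'],s['contact_force'])
a=cv2.resize(T['pixels'][130:270,180:340],None,fx=2.4,fy=2.4,interpolation=2)
b=cv2.resize(S['pixels'][110:250,220:380],None,fx=2.4,fy=2.4,interpolation=2)
cv2.imwrite('pics/c5.png',np.hstack([a,b])[:,:,::-1])
print('cm',circfit(S,(431,-284),[(31,0,1)]),'cl',circfit(S,(417,-152),[(37,0,1)]))
E
```

```text
9.1 [ 416.63984439 -152.53296571  118.63554987] [-6.57488855  1.40017746  9.80386337]
cm (array([  24.5,  431.5, -284. ]), array([  24.4,  431.4, -284.1])) cl (array([  21.6,  417.5, -152.5]), array([  21.5,  417.1, -152.3]))
```

View pics/c5.png

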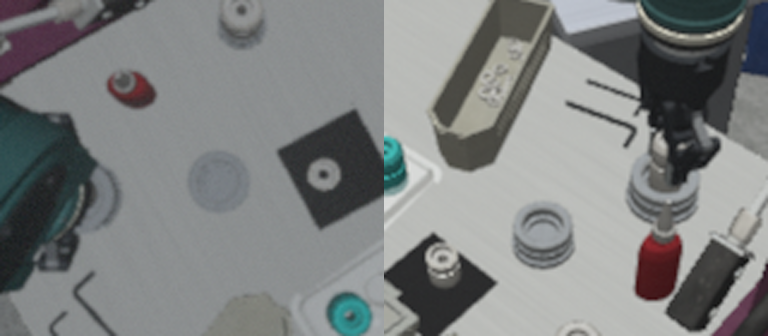

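The small tool stands upright on the mat (left half (322,175), right half (443,262)), and the gripper holds the medium tool at (665,155). Lift, then measure the offset in hand.

Call:
{"fn": "arm_command", "kwargs": {
  "deltas": [
    [0,0,-3,0,0,0,26],
    [0,0,-10,0,0,0,26],
    [0,0,-24,0,0,0,26],
    [0,0,-42,0,0,0,26],
    [-2,1,-60,0,0,0,26],
    [-12,2,-76,0,0,0,26],
    [-30,4,-86,0,0,0,26],
    [-55,6,-90,0,0,0,26],
    [-80,9,-90,0,0,0,26],
    [-103,11,-90,0,0,0,26],
    [-120,13,-90,0,0,0,26],
    [-129,14,-90,0,0,0,26],
    [-131.5,14.5,-90,0,0,0,26],
    [-131.5,14.5,-90,0,0,0,26],
    [-131.5,14.5,-90,0,0,0,26]
  ]
}}

```text
t: 10.6
position: [431.5, -283.3, 208.4]
eef_rot: [-0.0, 0.707, 0.707, 0.0]
contact_force: [0.2, -0.2, -3.7]
finger_gap: 0.38
grip_force: 59.9
```

```bash
cat >> h.py <<'E'
def held(S,p,r,zu):
    A=pts(S)[S['z_map']>0];b=A[(np.hypot(A[:,0]-p[0],A[:,1]-p[1])<r+8)&(A[:,2]>zu-8)&(A[:,2]<p[2]-75)]
    print('n',len(b),'zmin',np.percentile(b[:,2],[2,10]).round(1),'y',np.percentile(b[:,1],[2,98]).round(1),'xmax',np.percentile(b[:,0],98).round(1),'under',circfit(S,p[:2],[(r,zu,1)],5),'cyl',cyl(b,p[:2],r,zu,zu+40))
E
python3 - <<'E'
from h import *
S=snap('side','s6')
s=env.observe();p=s['position'];print(s['t'],p,s['contact_force'],s['finger_gap']*85.4)
held(S,p,17.5,24+p[2]-118.6)
print('cl',circfit(S,(417,-152),[(37,0,1)]))
cv2.imwrite('pics/c6.png',cv2.resize(S['pixels'][100:220,240:340],None,fx=4,fy=4,interpolation=2)[:,:,::-1])
E
```

```text
10.65 [ 431.44282128 -283.29885746  208.41002396] [ 0.11248991  0.4082607  -4.07643542] 31.799314394922693
n 82 zmin [112.1 113.8] y [-298.7 -269.7] xmax 450.7 under (array([  25. ,  433.4, -282.3]), array([  25. ,  433.1, -282.5])) cyl (array([ 432.4, -281.6]), 73)
cl (array([  21.8,  417.5, -152.5]), array([  21.6,  417.3, -152.4]))
```

View pics/c6.png

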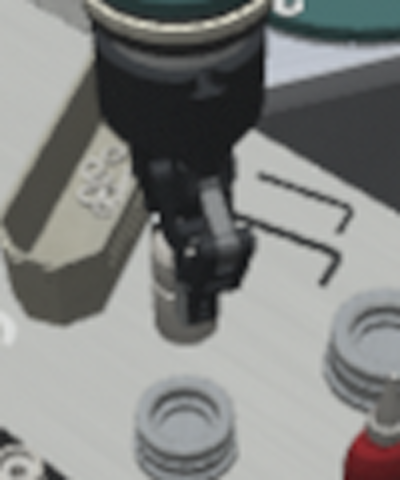

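Crop: the medium tool hangs upright, underside at about (187,335), just above the empty medium cup at (185,425). The tool axis sits about 1 mm +y of the TCP, so I shift −1.6 mm in y and lower.

Call:
{"fn": "arm_command", "kwargs": {
  "deltas": [
    [-1.6,-0.5,10,0,0,0,26],
    [-1.6,-0.5,28,0,0,0,26],
    [-1.6,-0.5,46,0,0,0,26],
    [-1.6,-0.5,60,0,0,0,26],
    [-1.6,-0.5,70,0,0,0,26],
    [-1.6,-0.5,76,0,0,0,26],
    [-1.6,-0.5,79,0,0,0,26],
    [-1.6,-0.5,82,0,0,0,26],
    [-1.6,-0.5,85,0,0,0,26],
    [-1.6,-0.5,88,0,0,0,26],
    [-1.6,-0.5,90,0,0,0,26],
    [-1.6,-0.5,92,0,0,0,26],
    [-1.6,-0.5,93,0,0,0,26],
    [-1.6,-0.5,93,0,0,0,26]
  ]
}}

```text
t: 12.05
position: [431.0, -285.7, 115.3]
eef_rot: [-0.0, 0.707, 0.707, -0.0]
contact_force: [0.4, -0.1, -3.3]
finger_gap: 0.38
grip_force: 59.9
```

Call:
{"fn": "arm_command", "kwargs": {
  "deltas": [
    [0,0,0.7,0,0,0,26],
    [0,0,0.7,0,0,0,34],
    [0,0,0.7,0,0,0,40],
    [0,0,0.7,0,0,0,48],
    [0,0,0.7,0,0,0,58],
    [0,0,0.7,0,0,0,70],
    [0,0,-8,0,0,0,80],
    [0,0,-30,0,0,0,85],
    [0,0,-60,0,0,0,85],
    [0,0,-90,0,0,0,85],
    [0,0,-110,0,0,0,85],
    [0,0,-115,0,0,0,85],
    [0,0,-115,0,0,0,85]
  ]
}}

```text
t: 13.35
position: [431.2, -285.8, 231.0]
eef_rot: [0.001, 0.707, 0.707, 0.0]
contact_force: [-0.3, 0.5, -1.5]
finger_gap: 0.997
grip_force: 0.0
```

```bash
python3 - <<'E'
from h import *
S=snap('side','s7')
s=env.observe();p=s['position'];print(s['t'],p,s['contact_force'],s['finger_gap']*85.4)
A=pts(S)[S['z_map']>0];b=A[(np.hypot(A[:,0]-432,A[:,1]+284)<17)&(A[:,2]<120)];print('M top',np.percentile(b[:,2],[90,99]))
print('cm',circfit(S,(431,-284),[(31,0,1)]),cyl(A,(431,-284),17.5,45,75))
c=(586,-305);print('L cyl',cyl(A,c,20.5,40,66),circfit(S,c,[(20.5,28,1)]),ray(S,300.4,252.6,80))
cv2.imwrite('pics/c7.png',cv2.resize(S['pixels'][140:300,240:380],None,fx=3.5,fy=3.5,interpolation=2)[:,:,::-1])
E
```

```text
13.4 [ 430.92106888 -285.58063068  230.14823073] [-0.0741204   0.18696596 -0.4442537 ] 84.81500334461961
M top [84.25839703 86.43446394]
cm (array([  24.5,  431.5, -284. ]), array([  24.4,  431.4, -284.1])) (array([ 431.7, -284.2]), 127)
L cyl (array([ 586.1, -304.9]), 125) (array([  20.3,  583.5, -305.5]), array([  20. ,  583.8, -305.5])) [ 589.89417629 -307.40074512   80.        ]
```

View pics/c7.png

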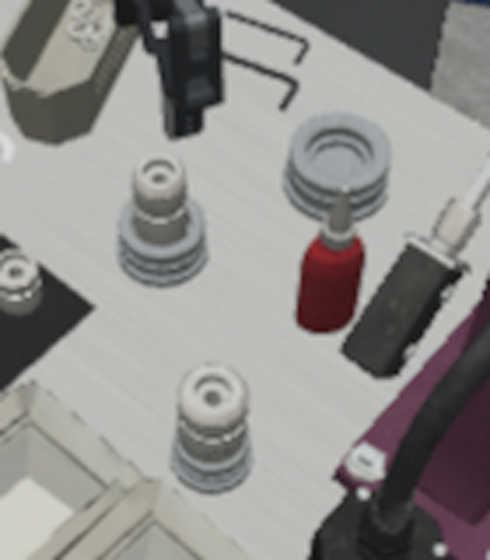

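Crop: the medium tool is home in the medium cup at (160,215), the large cup at (335,170) is empty, and the large tool stands on the small cup at (212,420). Before reaching I check what stands around it.

```bash
python3 - <<'E'
from h import *
for n in('side0','top0'):
    S=dict(np.load(n+'.npz'));A=pts(S)[S['z_map']>0]
    d=A[:,:2]-[586,-305.5];r=np.hypot(*d.T);a=np.degrees(np.arctan2(d[:,1],d[:,0]))
    for k in range(-180,180,30):
        m=(a>=k)&(a<k+30)&(r>32)&(r<140)&(A[:,2]>20)&(A[:,2]<330)
        if m.sum()>5: print(n,k,'rmin',np.percentile(r[m],2).round(0),'z at near',np.percentile(A[m&(r<np.percentile(r[m],2)+20)][:,2],[5,95]).round(0), 'r for z>100',r[m&(A[:,2]>100)].min().round(0) if (m&(A[:,2]>100)).any() else None)
E
```

```text
side0 -120 rmin 129.0 z at near [208. 211.] r for z>100 128.0
side0 -90 rmin 112.0 z at near [155. 217.] r for z>100 110.0
side0 -60 rmin 112.0 z at near [209. 214.] r for z>100 111.0
side0 -30 rmin 129.0 z at near [209. 214.] r for z>100 127.0
side0 0 rmin 100.0 z at near [42. 91.] r for z>100 115.0
side0 30 rmin 89.0 z at near [20. 89.] r for z>100 128.0
side0 60 rmin 77.0 z at near [ 21. 126.] r for z>100 70.0
side0 90 rmin 100.0 z at near [ 26. 151.] r for z>100 92.0
side0 120 rmin 106.0 z at near [ 27. 122.] r for z>100 117.0
side0 150 rmin 127.0 z at near [22. 32.] r for z>100 None
top0 -120 rmin 129.0 z at near [152. 212.] r for z>100 127.0
top0 -90 rmin 111.0 z at near [152. 216.] r for z>100 109.0
top0 -60 rmin 101.0 z at near [ 22. 214.] r for z>100 109.0
top0 -30 rmin 89.0 z at near [22. 32.] r for z>100 128.0
top0 0 rmin 90.0 z at near [30. 90.] r for z>100 110.0
top0 30 rmin 93.0 z at near [21. 89.] r for z>100 122.0
top0 60 rmin 75.0 z at near [ 22. 125.] r for z>100 68.0
top0 90 rmin 84.0 z at near [ 89. 137.] r for z>100 81.0
top0 120 rmin 109.0 z at near [ 33. 128.] r for z>100 117.0
top0 150 rmin 133.0 z at near [30. 34.] r for z>100 None
```

Call:
{"fn": "arm_command", "kwargs": {
  "deltas": [
    [-1,8,-3,0,0,0,85],
    [-4,28,-5,0,0,0,85],
    [-8,55,-5,0,0,0,85],
    [-12,85,-5,0,0,0,85],
    [-15,112,-5,0,0,0,85],
    [-18,135,-2,0,0,0,85],
    [-20,150,8,0,0,0,85],
    [-20,155,25,0,0,0,80],
    [-20,155,48,0,0,0,75],
    [-20,155,72,0,0,0,75],
    [-20,155,92,0,0,0,75],
    [-20,155,105,0,0,0,75],
    [-20,155,111,0,0,0,70],
    [-20,155,113.5,0,0,0,62],
    [-20,155,113.5,0,0,0,54],
    [-20,155,113.5,0,0,0,48],
    [-20,155,113.5,0,0,0,44],
    [-20,155,113.5,0,0,0,42],
    [-20,155,113.5,0,0,0,40],
    [-20,155,113.5,0,0,0,38]
  ],
  "force": 40
}}

```text
t: 15.4
position: [585.8, -305.7, 117.3]
eef_rot: [0.0, 0.707, 0.707, -0.0]
contact_force: [-3.3, 0.1, 5.7]
finger_gap: 0.452
grip_force: 29.1
```

Call:
{"fn": "arm_command", "kwargs": {
  "deltas": [
    [0,0,0,0,0,0,36],
    [0,0,0,0,0,0,34],
    [0,0,0,0,0,0,32],
    [0,0,0,0,0,0,30],
    [0,0,0,0,0,0,30],
    [0,0,0,0,0,0,30]
  ],
  "force": 60
}}

```text
t: 16.0
position: [585.8, -305.7, 117.4]
eef_rot: [0.0, 0.707, 0.707, -0.0]
contact_force: [-3.9, 1.0, 8.3]
finger_gap: 0.445
grip_force: 59.3
```

Call:
{"fn": "arm_command", "kwargs": {
  "deltas": [
    [0,0,-3,0,0,0,30],
    [0,0,-10,0,0,0,30],
    [0,0,-25,0,0,0,30],
    [0,0,-48,0,0,0,30],
    [0,0,-74,0,0,0,30],
    [0,0,-100,0,0,0,30],
    [0,-3,-122,0,0,0,30],
    [0,-12,-135,0,0,0,30],
    [0,-30,-140,0,0,0,30],
    [3,-55,-140,0,0,0,30],
    [10,-80,-140,0,0,0,30],
    [25,-105,-140,0,0,0,30],
    [48,-128,-140,0,0,0,30],
    [74,-146,-140,0,0,0,30],
    [100,-158,-140,0,0,0,30],
    [124,-165,-140,0,0,0,30],
    [142,-168,-135,0,0,0,30],
    [151,-168.5,-120,0,0,0,30],
    [153.3,-168.5,-100,0,0,0,30],
    [153.3,-168.5,-85,0,0,0,30]
  ]
}}

```text
t: 18.0
position: [416.6, -151.6, 201.0]
eef_rot: [-0.0, 0.707, 0.707, -0.0]
contact_force: [0.0, -0.0, -4.0]
finger_gap: 0.445
grip_force: 60.9
```

Call:
{"fn": "arm_command", "kwargs": {
  "deltas": [
    [0,0,0,0,0,0,30],
    [0,0,0,0,0,0,30],
    [0,0,0,0,0,0,30]
  ]
}}

```text
t: 18.3
position: [417.7, -152.6, 202.6]
eef_rot: [0.0, 0.707, 0.707, 0.0]
contact_force: [-0.1, -0.6, -3.1]
finger_gap: 0.444
grip_force: 61.0
```

```bash
python3 - <<'E'
from h import *
S=snap('side','s8')
s=env.observe();p=s['position'];print(s['t'],p,s['contact_force'],s['finger_gap']*85.4)
held(S,p,20.5,28+p[2]-117.4)
print('cl',circfit(S,(417,-152),[(37,0,1)]),'cs',circfit(S,(587,-306),[(25,0,1)]))
cv2.imwrite('pics/c8.png',cv2.resize(S['pixels'][110:290,260:400],None,fx=3.3,fy=3.3,interpolation=2)[:,:,::-1])
E
```

```text
18.35 [ 417.71529553 -152.63510522  202.62436637] [ 0.77325488  0.04739546 -3.42660981] 37.97678927157064
n 76 zmin [112.3 113.8] y [-172.4 -142.5] xmax 439.7 under (array([  25. ,  419.7, -153.1]), array([  25. ,  419.2, -152.8])) cyl (array([ 418.8, -151.9]), 72)
cl (array([  21.5,  417. , -152.5]), array([  21.4,  417. , -152.2])) cs (array([  23. ,  587.5, -306. ]), array([  22.8,  587.2, -306.1]))
```

View pics/c8.png

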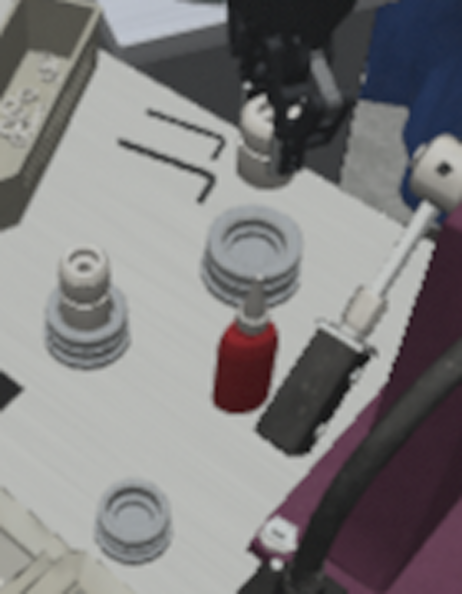

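Crop: the large tool hangs above the large cup (250,245), the medium tool is home at (88,310), and the small cup is empty and upright at (135,520). The axis is aligned within 1 mm, so I lower.

Call:
{"fn": "arm_command", "kwargs": {
  "deltas": [
    [0,-0.3,10,0,0,0,30],
    [0,-0.3,26,0,0,0,30],
    [0,-0.3,44,0,0,0,30],
    [0,-0.3,58,0,0,0,30],
    [0,-0.3,67,0,0,0,30],
    [0,-0.3,72,0,0,0,30],
    [0,-0.3,75,0,0,0,30],
    [0,-0.3,78,0,0,0,30],
    [0,-0.3,81,0,0,0,30],
    [0,-0.3,84,0,0,0,30],
    [0,-0.3,86,0,0,0,30],
    [0,-0.3,87.5,0,0,0,30],
    [0,-0.3,88.5,0,0,0,30],
    [0,-0.3,88.5,0,0,0,30]
  ]
}}

```text
t: 19.75
position: [417.2, -152.3, 113.5]
eef_rot: [-0.0, 0.707, 0.707, -0.0]
contact_force: [-2.4, 1.1, 2.2]
finger_gap: 0.447
grip_force: 61.6
```

Call:
{"fn": "arm_command", "kwargs": {
  "deltas": [
    [0,0,0,0,0,0,38],
    [0,0,0,0,0,0,44],
    [0,0,0,0,0,0,52],
    [0,0,0,0,0,0,62],
    [0,0,0,0,0,0,75],
    [0,0,-8,0,0,0,85],
    [0,0,-30,0,0,0,85],
    [0,0,-60,0,0,0,85],
    [-5,0,-85,0,0,0,85],
    [-20,2,-100,0,0,0,85],
    [-45,4,-105,0,0,0,85],
    [-75,6,-105,0,0,0,85],
    [-105,8,-105,0,0,0,85],
    [-135,10,-105,0,0,0,85],
    [-165,13,-105,0,0,0,85],
    [-195,16,-105,0,0,0,85],
    [-218,18,-105,0,0,0,85],
    [-230,19,-105,0,0,0,85],
    [-232.5,19,-105,0,0,0,85],
    [-232.5,19,-105,0,0,0,85]
  ]
}}

```text
t: 21.75
position: [436.1, -384.4, 218.5]
eef_rot: [-0.0, 0.707, 0.707, 0.0]
contact_force: [0.4, 0.4, 0.4]
finger_gap: 0.994
grip_force: 0.0
```

```bash
python3 - <<'E'
from h import *
S=snap('side','s9')
s=env.observe();p=s['position'];print(s['t'],p,s['contact_force'],s['finger_gap']*85.4)
A=pts(S)[S['z_map']>0]
for n,c,r in(('L',(417,-152),20),('S',(436,-385),15)):
    b=A[(np.hypot(*(A[:,:2]-c).T)<r-3)&(A[:,2]<120)];print(n,'top',np.percentile(b[:,2],[90,99]).round(1),cyl(A,c,r+.5*(n=='L'),*((45,66)if n=='L' else (8,32))))
print('cl',circfit(S,(417,-152),[(37,0,1)]),'S',circfit(S,(436,-385),[(15,3,1)]),'cs',circfit(S,(587,-306),[(25,0,1)]))
cv2.imwrite('pics/c9.png',cv2.resize(S['pixels'][130:290,200:380],None,fx=3.5,fy=3.5,interpolation=2)[:,:,::-1])
E
```

```text
21.8 [ 436.14190449 -383.98846225  218.54505881] [0.22854694 0.97727516 0.08136129] 85.22678080791506
L top [75.8 76.7] (array([ 418.1, -151.1]), 100)
S top [37.8 39.7] (array([ 437.6, -384.5]), 92)
cl (array([  22. ,  417.5, -152.5]), array([  21.8,  417.4, -152.4])) S (array([  21.4,  428. , -384. ]), array([  21.1,  428. , -384.8])) cs (array([  23.4,  587.5, -306. ]), array([  23.3,  587.4, -306.2]))
```

View pics/c9.png

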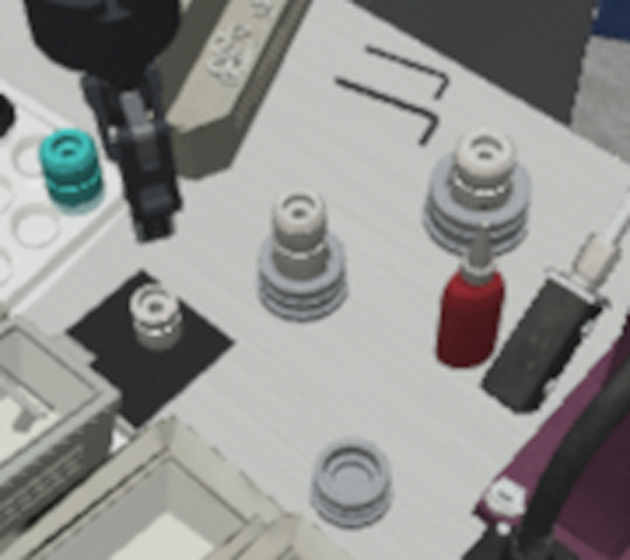

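Crop: the large tool is seated in the large cup at (478,190), the small tool stands on the mat at (157,315), and the small cup is at (350,482). Now pick up the small tool.

Call:
{"fn": "arm_command", "kwargs": {
  "deltas": [
    [0,0,12,0,0,0,85],
    [0,0,35,0,0,0,80],
    [0,0,60,0,0,0,75],
    [0,0,85,0,0,0,70],
    [0,0,105,0,0,0,65],
    [0,0,118,0,0,0,60],
    [0,0,123,0,0,0,55],
    [0,0,124.5,0,0,0,48],
    [0,0,124.5,0,0,0,40],
    [0,0,124.5,0,0,0,36],
    [0,0,124.5,0,0,0,33],
    [0,0,124.5,0,0,0,30],
    [0,0,124.5,0,0,0,26],
    [0,0,124.5,0,0,0,22],
    [0,0,124.5,0,0,0,20],
    [0,0,124.5,0,0,0,20],
    [0,0,124.5,0,0,0,20],
    [0,0,124.5,0,0,0,20]
  ],
  "force": 60
}}

```text
t: 23.6
position: [436.3, -385.0, 94.5]
eef_rot: [0.0, 0.707, 0.707, -0.0]
contact_force: [-1.6, 1.4, 7.5]
finger_gap: 0.319
grip_force: 58.5
```

Call:
{"fn": "arm_command", "kwargs": {
  "deltas": [
    [0,0,-3,0,0,0,20],
    [0,0,-12,0,0,0,20],
    [0,0,-30,0,0,0,20],
    [0,0,-55,0,0,0,20],
    [0,0,-82,0,0,0,20],
    [4,0,-108,0,0,0,20],
    [15,2,-128,0,0,0,20],
    [32,10,-138,0,0,0,20],
    [50,25,-140,0,0,0,20],
    [65,48,-140,0,0,0,20],
    [74,75,-140,0,0,0,20],
    [78,102,-140,0,0,0,20],
    [79,126,-140,0,0,0,20],
    [79,142,-138,0,0,0,20],
    [79,149,-128,0,0,0,20],
    [79,151,-112,0,0,0,20],
    [79,151,-95,0,0,0,20],
    [79,151,-82,0,0,0,20],
    [79,151,-80,0,0,0,20],
    [79,151,-80,0,0,0,20]
  ]
}}

```text
t: 25.6
position: [586.7, -305.9, 173.8]
eef_rot: [-0.0, 0.707, 0.707, -0.0]
contact_force: [0.4, -0.6, -1.0]
finger_gap: 0.318
grip_force: 59.4
```

Call:
{"fn": "arm_command", "kwargs": {
  "deltas": [
    [0,0,0,0,0,0,20],
    [0,0,0,0,0,0,20]
  ]
}}

```text
t: 25.8
position: [587.4, -306.1, 174.7]
eef_rot: [0.001, 0.707, 0.707, 0.0]
contact_force: [-0.3, -0.3, -1.6]
finger_gap: 0.317
grip_force: 59.4
```

```bash
python3 - <<'E'
from h import *
S=snap('side','s10')
s=env.observe();p=s['position'];print(s['t'],p,s['contact_force'],s['finger_gap']*85.4)
held(S,p,15,3+p[2]-94.5)
print('cs',circfit(S,(587,-306),[(25,0,1)]))
cv2.imwrite('pics/c10.png',cv2.resize(S['pixels'][170:300,240:380],None,fx=4,fy=4,interpolation=2)[:,:,::-1])
E
```

```text
25.85 [ 587.3723971  -306.02158052  174.55242178] [ 0.41470002  0.19973413 -2.22370447] 26.861795450618043
n 37 zmin [81.7 83.7] y [-320.7 -302.2] xmax 603.7 under (array([  21.5,  590.9, -307. ]), array([  21.4,  590.4, -307.1])) cyl (array([ 588.6, -305.6]), 33)
cs (array([  23.8,  587.5, -306.5]), array([  23.7,  587.2, -306.2]))
```

View pics/c10.png

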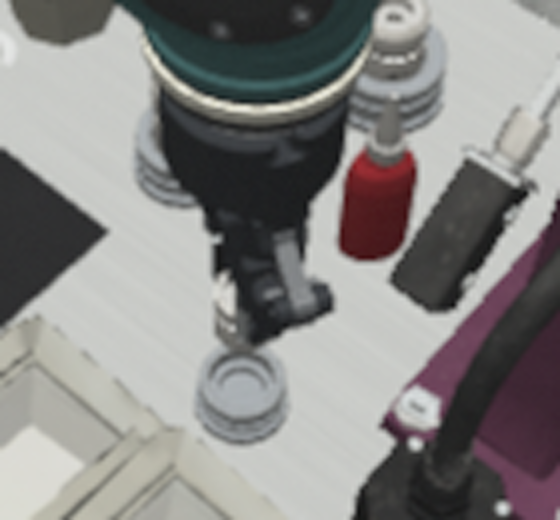

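Crop: the small tool hangs at (230,310), just over the small cup at (240,390), with the axis aligned to about 0.5 mm. Lower it.

Call:
{"fn": "arm_command", "kwargs": {
  "deltas": [
    [0,0,10,0,0,0,20],
    [0,0,25,0,0,0,20],
    [0,0,38,0,0,0,20],
    [0,0,46,0,0,0,20],
    [0,0,50,0,0,0,20],
    [0,0,53,0,0,0,20],
    [0,0,56,0,0,0,20],
    [0,0,59,0,0,0,20],
    [0,0,62,0,0,0,20],
    [0,0,64,0,0,0,20],
    [0,0,65.5,0,0,0,20],
    [0,0,66.5,0,0,0,20],
    [0,0,66.5,0,0,0,20]
  ]
}}

```text
t: 27.15
position: [587.2, -305.9, 107.6]
eef_rot: [0.0, 0.707, 0.707, -0.0]
contact_force: [-0.6, 0.7, 1.6]
finger_gap: 0.317
grip_force: 59.7
```

Bottomed at the expected height. Release, rise and back off.

Call:
{"fn": "arm_command", "kwargs": {
  "deltas": [
    [0,0,0,0,0,0,28],
    [0,0,0,0,0,0,34],
    [0,0,0,0,0,0,42],
    [0,0,0,0,0,0,52],
    [0,0,0,0,0,0,65],
    [0,0,-8,0,0,0,75],
    [0,0,-30,0,0,0,85],
    [0,0,-60,0,0,0,85],
    [0,0,-90,0,0,0,85],
    [0,0,-120,0,0,0,85],
    [0,-10,-145,0,0,0,85],
    [-5,-35,-165,0,0,0,85],
    [-12,-70,-175,0,0,0,85],
    [-25,-110,-180,0,0,0,85],
    [-40,-150,-180,0,0,0,85],
    [-60,-190,-180,0,0,0,85],
    [-80,-220,-180,0,0,0,85],
    [-92,-240,-180,0,0,0,85],
    [-95,-245,-180,0,0,0,85],
    [-95,-245,-180,0,0,0,85]
  ]
}}

```text
t: 29.15
position: [341.9, -401.1, 287.9]
eef_rot: [0.0, 0.708, 0.707, -0.0]
contact_force: [0.4, 0.2, -0.5]
finger_gap: 0.996
grip_force: 0.0
```

```bash
python3 - <<'E'
from h import *
S=snap('side','s11');A=pts(S)[S['z_map']>0]
s=env.observe();print(s['t'],s['position'],s['contact_force'],abs(s['dq']).max())
for n,c,r,zz in(('L',(417,-152),20.5,(45,66)),('M',(431.5,-284),17.5,(42,75)),('S',(587.4,-306),15,(32,46))):
    b=A[(np.hypot(*(A[:,:2]-c).T)<r-3)&(A[:,2]<120)];print(n,'top',np.percentile(b[:,2],[90,99]).round(1),cyl(A,c,r,*zz))
for n,c,r in(('cl',(417,-152),37),('cm',(431,-284),31),('cs',(587,-306),25)): print(n,circfit(S,c,[(r,0,1)])[1])
cv2.imwrite('pics/c11.png',cv2.resize(S['pixels'][150:290,220:380],None,fx=4,fy=4,interpolation=2)[:,:,::-1])
E
```

```text
29.2 [ 342.52759677 -400.74479701  287.71360992] [1.60073693 0.00438212 0.67707449] 0.0225765425484317
L top [75.7 76.5] (array([ 417.9, -151.2]), 98)
M top [85.1 86.5] (array([ 431.6, -284.2]), 141)
S top [50.7 52.2] (array([ 589.2, -305.3]), 60)
cl [  21.5  417.1 -152.3]
cm [  24.4  431.4 -284.1]
cs [  23.   587.4 -306.2]
```

View pics/c11.png

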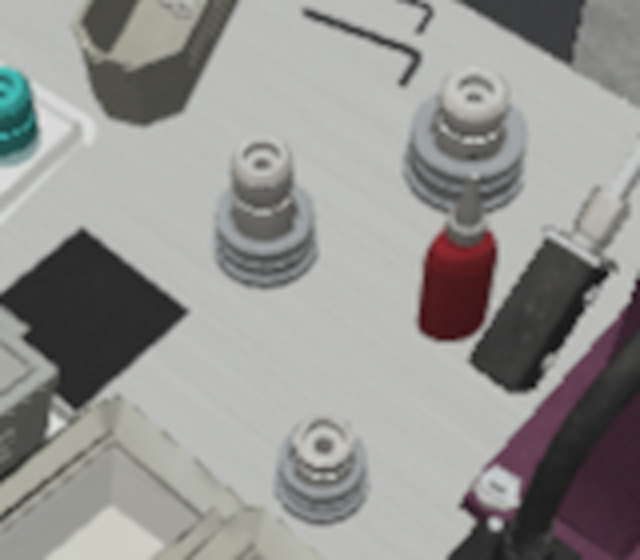

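The picture shows all three tools seated: large at (470,130), medium at (263,200), small at (322,460). Their tops read 76, 86 and 52 mm, as expected. The cups and the bottle have not moved.

```bash
python3 -c "
from rig import env
print(env.job_done())"
```

```text
the job is handed in; nothing more can be done
None
```

All three tools are seated in their own cups, the cups and the glue bottle did not move, and the job was handed in at about 29 s; no verdict was returned.

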